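# Slide the cheese sled past its spring catch

### The arm

A 6-joint arm with a two-finger parallel gripper is mounted at the origin on the work surface. World frame = base frame: x ahead of the robot, y to its left, z up, the work surface at z = 0. Lengths are in m, angles in degrees, forces in N, time in s.
With the tool pointing down it reaches from about 0.4 to 0.825 m from the base axis. Payload 7 kg.
Tool frame: the origin (TCP) lies on the centre line of the jaws, within the pads' length; the fingertips stand 19 mm ahead of it and the grasp point (between the pads) is the TCP (r.tip_extent is the distance from the TCP to the fingertips, in m); z points along the fingers, y is the line along which they close (so a half turn about z gives the same grasp; the last joint's range is limited). The gripper opens to 88 mm and grips with 3 to 60 N. Pads are 19 mm wide; open, the fingers measure 130 mm over their backs; the gripper's body (78 mm by 193 mm) begins 47 mm behind the grasp point.
Start: joints at [-53.852, 20.546, 0.682, 0, -70.136, -16.507], TCP at [0.227, -0.636, 0.246] pointing down, gripper open.
Joint ranges: [-176.03, 176.03], [-82.01, 121.73], [-58.28, 71.71], [-173.87, 95.51], [-174.79, -0.11], [-173.66, 173.66]. Speed limits (degrees/s): [136.94, 136.94, 172.46, 180, 180, 180].

### API

Orientations are given as [roll, pitch, yaw] about the fixed x, y, z axes, in that order (R = Rz(yaw) Ry(pitch) Rx(roll)).
In Python, from plant import r gives the robot as it stands. The module is installed in compiled form; this text tells all that it offers.
- The arm moves only by the tool jog_arm, never from a script. Its argument "deltas" is a list that holds one entry, the list of rows, each a list of 5 numbers: the opening, from -1 (shut) to 1 (fully open), then the shift along the world's x, y, z in cm, then the turn about the world's z in rad. In form: [[[claw, dx, dy, dz, turn], ...]]. A call has 1 to 8 rows; each row shifts and turns the commanded pose from where the row before left it; what a row does not reach is not made up. A row lasts 1/8 s, in which the tool goes at most 62.5 mm and 10.7 degrees, less where a joint would pass 70% of its speed; a pose out of reach is approached as far as the arm can. A call with a gripper value outside its range is refused whole. The fingers move at their own pace and stop on an object; "force" is the grip in N (left out, the last holds). Time passes only in rows, so rows that do not move let the fingers close. It gives the time, the measured TCP pose, the force, the opening and the grip force at its end, in the units of the state.
- r.get_state(): the state, without advancing time (a new reading comes with each control period).
- r.capture(name): name is "side" or "top" or "wrist"; returns the picture (400x640x3 uint8, blue, green, red); there is no depth.
- r.camera_info(name): a dict with "fx", "fy", "cx", "cy" (pixels), "view" (4x4, takes a point from world to camera coordinates). Camera axes: x right, y up, looking along -z (the intrinsics and any distortion apply to the point x, -y, -z); pixel columns grow to the right and rows downward; lengths in m; the calibration is good to about 2 mm. A picture is of the moment at which its call begins: read the wrist's pose just before it. camera_info takes no time and is no camera call; for the wrist camera it gives the pose at the moment of the call.
- r.close_job(): hands the job in; it is judged then, once.
The state is a dict: "time_s": time; "joints": joint angles; "qd": joint speeds; "joint_torque": joint torques, N m; "tcp_pos": TCP position; "eef_rot": TCP orientation; "contact_force": force on the tool from outside, world axes, zero at the start; "moment": the same for the moment, N m; "gripper_width": finger opening in m; "gripper_force": force on a finger pad.
Only numpy, scipy, OpenCV 4.12 (cv2) and the standard library are available. Lean on these libraries where they do the work, as an engineer would, in place of code of your own. Each camera call takes 0.05 s, during which the arm holds its last target. There are 200 camera calls.

### The job

The wooden sled with the small cheese on it waits in its track behind a spring catch. With closed fingertips press the catch's long steel plate all the way down behind the sled, and while keeping it down push the sled along from behind until it is fully home at the end stop; only then let go, so that the two lugs spring up behind it. Do not touch, lift or shake off the cheese, do not lift the sled, and leave everything else on the table as it stands.

Things in the scene. Friction and masses are not known exactly. Their poses are not given: they have to be found in the camera images.
- track: Low aluminium track fixed to the table, 148 mm wide; yaw varies. Origin on the table (z=0), centre line, midway between the catch's lugs. +y = travel direction, x across, z up; spans y=-212 to +145 mm. Runners under the sled: tops at z=24 mm, |x| 46 to 62 mm. Side guides: |x| 62 to 74 mm, top z=36 mm, 2 mm play each side of the sled. The catch plate lies between the runners.
- catch (a joint): How far the spring catch is pressed down, in m: 0 = up, 0.015 = fully down (hard stop). About 2 N starts it, 5 N holds it fully down; let go, it rises by itself. Plate and lugs are one steel piece moving straight up and down wherever it is pressed. The sled clears the lugs from 0.010 on; keep it fully down.
- press_end (a point): Middle of the rear edge of the catch plate, on its top. The smooth flat plate is 88 mm wide and runs from here (track y=-208 mm) to track y=+5 mm; top at z=22 mm when up, 7 mm when down. At the start 55 to 80 mm of it lie bare behind the sled. Fingertips may slide along it while pressing.
- lugs (a point): Point midway between the catch's two upright lugs, at the height of their tops (moves with the catch). The lugs stand at the plate's front end: track y=-5 to +5 mm, |x| 30 to 42 mm, top at z=34 mm when up, 19 mm when down. They block the sled when up. The 60 mm gap between them lets the pressing fingertips follow.
- end_stop (a point): Middle of the end stop's face that the sled comes to rest against (track y=+131 mm), at its top edge, 36 mm above the table.
- sled: Loose wooden board 120 x 120 x 12 mm, about 0.3 kg, on the runners, underside at z=24 mm. Origin at the centre of its underside, axes as the track's (within the play). At the start its front edge stands 3 to 28 mm before the lugs (origin at track y=-68 to -93 mm). Fully home at the end stop: origin at track y=+71 mm, rear edge 6 mm past the lugs.
- sled_rear (a point): Middle of the sled's rear edge, on its top face (60 mm behind the sled's origin, 36 mm above the table): the face to push.
- cheese: Small yellow wheel of cheese, 84 mm diameter, 28 mm high, 0.18 kg, lying loose on the sled, its centre about 12 mm ahead of the sled's centre, top at 64 mm above the table. Origin at the centre of its underside. Not to be touched.
- spare_cheese: Same kind of cheese wheel (84 mm diameter, 28 mm high) standing on the table beside the track, on the robot's side. Leave alone.
- plates: Stack of white plates, 150 mm diameter, 22 mm high, on the far side of the track. Origin at centre of underside. Leave alone.
- cheese_knife: Flat cheese knife 200 mm long with black handle, lying on the table on the far side of the track. Leave alone.
- water: Water bottle, 64 mm diameter, 190 mm high, standing near the end-stop end of the track. Origin at centre of underside. Leave alone.
- cup: Clear cup, 72 mm diameter, 90 mm high, standing on the table near the end-stop end of the track. Origin at centre of underside. Leave alone.
- wipes: White wipes canister with blue cap, 90 mm diameter, 170 mm high, to the right of the track. Origin at centre of underside. Leave alone.
There are look-alikes about, which are no part of the job. Of the things that look like the sled, the largest one is meant.

How it is judged (in metres and radians):
On the way, in this order (a step that is already met when the one before it is completed fails the run):
1. the catch is held fully down by the fingers while the sled is still behind the lugs (value of joint catch above 0.0115 m and y of sled in the frame of track below -0.06 m and contact force between the fingers and catch above 0.5 N), for 0.1 s.
2. the sled is midway over the lugs with the catch still held down by the fingers (value of joint catch above 0.0115 m and y of sled in the frame of track between -0.02 and 0.055 m and contact force between the fingers and catch above 0.5 N), for 0.05 s.
At the end, for the whole second after the job is handed in: The sled lies flat on the runners at the end-stop end, its origin more than 63.5 mm past the lug line (home is 71 mm); the catch has sprung up behind it (less than 2 mm pressed); the cheese still lies flat on it, its centre within 35 mm of the sled's; both are at rest (y of sled in the frame of track above 0.0635 m and value of joint catch below 0.002 m and z of sled in the frame of track between 0.021 and 0.028 m and angle between sled's own z axis and vertical below 0.06 rad and linear speed of each of sled, cheese below 0.01 m/s and horizontal distance between cheese and sled below 0.035 m and angle between cheese's own z axis and vertical below 0.1 rad and z of cheese in the frame of sled above 0.008 m); the robot touches nothing.
It fails at once if the catch was let up (pressed less than 11.5 mm) while the sled was over the lugs (y of sled in the frame of track between -0.06 and 0.06 m and value of joint catch below 0.0115 m).
It fails at once if the sled was lifted more than 8 mm off its runners or tipped (z of sled in the frame of track above 0.032 m or angle between sled's own z axis and vertical above 0.12 rad).
It fails at once if the cheese was touched, lifted or shaken out of place (contact force between any of the fingers, the arm and cheese above 0.5 N or z of cheese in the frame of sled above 0.022 m or horizontal distance between cheese and sled above 0.035 m).
It fails at once if another thing on the table was moved more than 20 mm (distance of any of spare_cheese, plates, cheese_knife, water, cup, wipes from where it was at the start of the episode above 0.02 m).
It also fails if it takes over 38 s, if anything falls off the work surface, if the arm or the gripper's body presses on something with over 40 N, if the wrist force passes 120 N, or if a joint passes its speed limit or range.

## Working session

There is one attempt and no reset: what is moved stays moved. The work goes in short steps, Python scripts to look and compute and a tool call to move; the robot and the scene stay as the last step left them, time stands still between calls to the robot, and variables do not carry over. Pictures are saved under pics/ and viewed, at most 10 in all, crops included, and the job is handed in when it is done.

Besides the shell and the picture viewer there is one more tool, called after ">>>" by a JSON object that holds its "method" and its "body". jog_arm: Moves the arm, as the interface text tells. Its arguments: {"type":"object","properties":{"deltas":{"type":"array"},"force":{"type":"number"}},"required":["deltas"]}

```bash
mkdir -p pics
cat > h.py <<'E'
import numpy as np, cv2
from plant import r
def ray(name,u,v,info=None):
    i=info or r.camera_info(name); V=np.array(i["view"]); R=V[:3,:3]; c=-R.T@V[:3,3]
    d=R.T@np.array([(u-i["cx"])/i["fx"],-(v-i["cy"])/i["fy"],-1.]); return c,d
def onz(name,u,v,z,info=None):
    c,d=ray(name,u,v,info); return c+d*(z-c[2])/d[2]
def px(name,p,info=None):
    i=info or r.camera_info(name); q=np.array(i["view"])@np.append(p,1); return np.array([i["cx"]+i["fx"]*q[0]/-q[2], i["cy"]+i["fy"]*q[1]/q[2]])
E
python3 - <<'E'
from h import *
for n in("top","side"):
    cv2.imwrite(f"pics/{n}0.png",r.capture(n)); i=r.camera_info(n); print({k:i[k] for k in i if k!='view'}); print(ray(n,320,200))
print(r.get_state())
E
```

```text
{'fx': 462.3054747928448, 'fy': 462.3054747928448, 'cx': 321.326625959691, 'cy': 202.71549972491493}
(array([ 0.41384993, -0.05228238,  1.19252018]), array([ 0.12300656,  0.02031591, -0.99221942]))
{'fx': 421.6718722004048, 'fy': 421.6718722004048, 'cx': 315.7027005849936, 'cy': 197.18324637167922}
(array([0.21788705, 0.93911225, 0.70933699]), array([ 0.26834581, -0.80016328, -0.53654239]))
{'time_s': 0.1, 'joints': array([-5.38524813e+01,  2.05882301e+01,  6.38608707e-01, -1.73583825e-02,
       -7.01362082e+01, -1.65064758e+01]), 'qd': array([ 0.04874529, -0.02604308,  0.14974047,  0.05101129, -0.04367191,
       -0.03434846]), 'joint_torque': array([-2.30363294e-03, -5.84160161e+01,  2.93748450e+01,  7.01563329e+00,
        1.00538073e-02, -7.33478873e-05]), 'tcp_pos': array([ 0.22671489, -0.6353477 ,  0.24470425]), 'eef_rot': array([ 1.79913071e+02, -8.74215369e-03, -1.60364861e+02]), 'contact_force': array([ 0.79285116,  0.56978644, -0.42643917]), 'moment': array([-0.0369187,  0.0187679,  0.0633746]), 'gripper_force': 0.0, 'gripper_width': 0.08731361447634886}
```

View pics/top0.png

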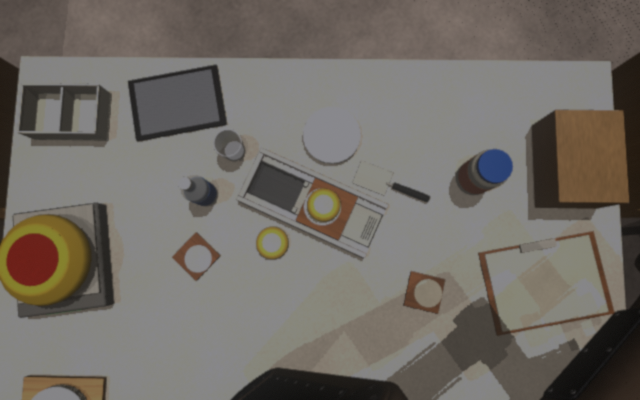

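View pics/side0.png

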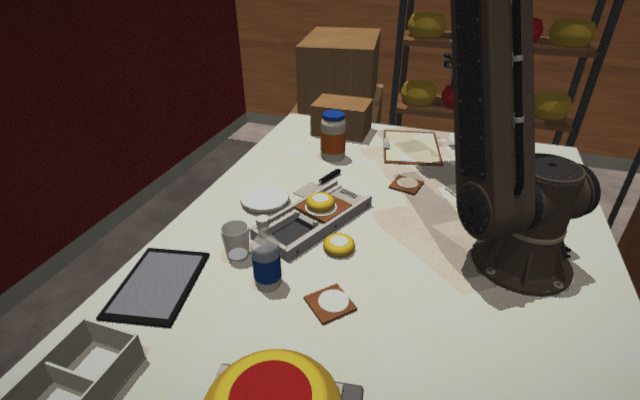

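The top view shows the track running from about (250,165) to (375,245). Three things look like the sled:
- a red-brown board with cheese in the track at (325,208)
- a board at (197,256)
- a board at (425,292)

The one in the track looks largest and carries the cheese, so it fits. I'll confirm that in an enlarged crop.

Run:
```python
from h import *
im=cv2.imread("pics/top0.png"); c=im[140:265,230:400]
c=cv2.convertScaleAbs(cv2.resize(c,None,fx=4.7,fy=4.7,interpolation=cv2.INTER_CUBIC),alpha=1.4)
cv2.imwrite("pics/crop1.png",c)
h=cv2.cvtColor(im,cv2.COLOR_BGR2HSV)
m=((h[...,0]<13)|(h[...,0]>175))&(h[...,1]>90)&(h[...,2]>50)
cs,_=cv2.findContours(m.astype(np.uint8),0,2)
for k in cs:
    if cv2.contourArea(k)>150:
        (a,b),s,t=cv2.minAreaRect(k); print((round(a),round(b)),np.round(s,1),round(t,1),[np.round(onz("top",*p,.036)[:2],3) for p in cv2.boxPoints(((a,b),s,t))])
```

```text
(424, 292) [35.  34.7] 12.5 [array([ 0.301, -0.237]), array([ 0.383, -0.255]), array([ 0.366, -0.339]), array([ 0.284, -0.32 ])]
(492, 287) [37.1 90. ] 10.4 [array([ 0.249, -0.387]), array([ 0.465, -0.431]), array([ 0.449, -0.521]), array([ 0.235, -0.474])]
(32, 260) [51. 50.] 90.0 [array([0.46 , 0.761]), array([0.461, 0.633]), array([0.335, 0.623]), array([0.333, 0.748])]
(196, 256) [32.5 33.9] 45.0 [array([0.41 , 0.337]), array([0.471, 0.28 ]), array([0.414, 0.22 ]), array([0.354, 0.277])]
(555, 281) [ 84.3 104.9] 79.4 [array([ 0.44 , -0.465]), array([ 0.492, -0.72 ]), array([ 0.291, -0.747]), array([ 0.241, -0.497])]
(326, 208) [46.4 47.1] 24.4 [array([0.505, 0.032]), array([ 0.615, -0.015]), array([ 0.567, -0.122]), array([ 0.459, -0.075])]
```

View pics/crop1.png

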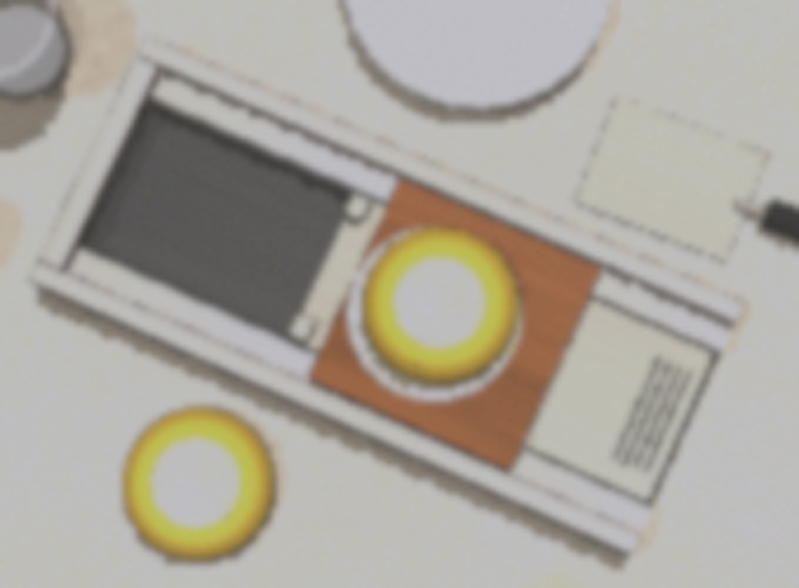

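The crop confirms it. The sled in the track measures about 120 mm a side, while the other two are about 84 mm. The lug tops are at crop (356,207) and (303,327), and the bare plate's rear edge is at (718,352)-(652,500). Next I'll fix the track frame.

Run:
```python
from h import *
P=lambda x,y,z:onz("top",230+(x+.5)/4.7-.5,140+(y+.5)/4.7-.5,z)[:2]
l1,l2=P(356,207,.034),P(303,327,.034); e1,e2=P(718,352,.022),P(652,500,.022)
s=[P(*q,.036) for q in((398,182),(313,380),(600,268),(512,468))]
g=[P(*q,.036) for q in((158,68),(68,272))]
print("lugs",l1,l2,np.linalg.norm(l1-l2)); print("edge",e1,e2,np.linalg.norm(e1-e2)); print("stop",g)
L=(l1+l2)/2;E=(e1+e2)/2;G=(g[0]+g[1])/2;F=(s[0]+s[1])/2;B=(s[2]+s[3])/2
ang=lambda v:np.degrees(np.arctan2(v[1],v[0]))
print(L,E,G,F,B); print("dist E-L 208:",np.linalg.norm(L-E),"L-G 131",np.linalg.norm(G-L),"sled",np.linalg.norm(F-B))
print("ang",ang(G-E),ang(L-E),ang(F-B),ang(s[0]-s[2]),ang(s[1]-s[3]))
a=np.radians(ang(G-E));d=np.array([np.cos(a),np.sin(a)]);n=np.array([d[1],-d[0]])
for k in(L,E,G,F,B): print(np.round([(k-L)@n,(k-L)@d],4))
# side view check of predicted features
for nm,p in(("lug1",[*l1,.034]),("lug2",[*l2,.034]),("e1",[*e1,.022]),("e2",[*e2,.022]),("sr1",[*s[2],.036]),("sr2",[*s[3],.036])): print(nm,np.round(px("side",p),1))
im=cv2.imread("pics/side0.png")[165:265,245:385]
cv2.imwrite("pics/crop2.png",cv2.resize(im,None,fx=5.5,fy=5.5,interpolation=cv2.INTER_CUBIC))
```

```text
lugs [0.59875214 0.00929776] [0.53322262 0.03644263] 0.07092926723512533
edge [ 0.52412995 -0.187171  ] [ 0.44400432 -0.15192931] 0.08753338139765125
stop [array([0.67345932, 0.11848074]), array([0.56094061, 0.16356317])]
[0.56598738 0.02287019] [ 0.48406713 -0.16955015] [0.61719996 0.14102196] [0.55851536 0.00854108] [ 0.51325589 -0.09943195]
dist E-L 208: 0.20913277108593975 L-G 131 0.12877331897700067 sled 0.11707517121659453
ang 66.7966558575088 66.93880448456068 67.2578418845913 67.47788560264325 67.03355375906649
[0. 0.]
[ 0.0005 -0.2091]
[0.0005 0.1288]
[-0.0012 -0.0161]
[-0.0003 -0.1332]
lug1 [297.2 211.2]
lug2 [315.7 220.6]
e1 [341.1 185.9]
e2 [362.9 195.6]
sr1 [322.1 189.9]
sr2 [352.  203.5]
```

View pics/crop2.png

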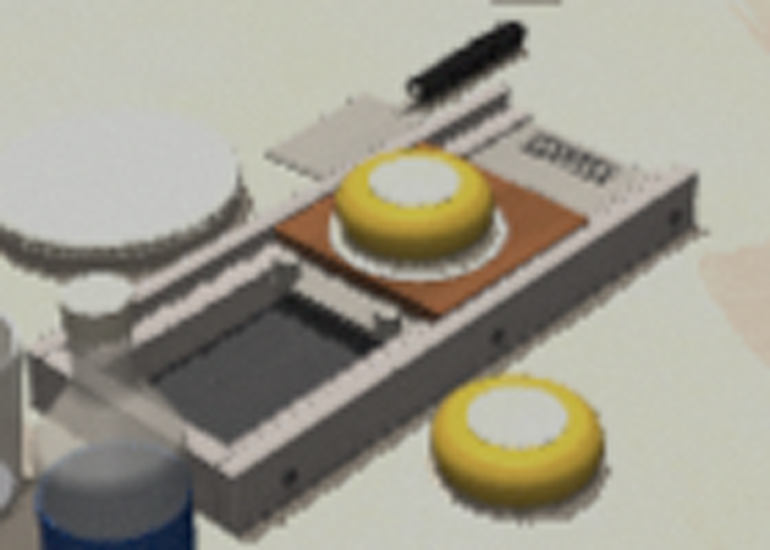

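The side view agrees: the predicted lugs and sled rear corner fall on the seen ones. The track origin is about (0.566, 0.023), the travel direction is 66.9°, and the sled rear is at track y≈-0.134. I'll move above the bare plate at track y=-0.175, which is world (0.497,-0.138), turning by 0.825 rad.

>>> {"method": "jog_arm", "body": {"deltas": [[[-1,1.5,2.75,0,0.05],[-1,2.5,4.6,0,0.08],[-1,2.5,4.6,0,0.08],[-1,2.5,4.6,0,0.08],[-1,2.5,4.6,0,0.08],[-1,2.5,4.6,0,0.08],[-1,2.5,4.6,0,0.08],[-1,2.5,4.6,0,0.08]]], "force": 30}}

```text
time_s: 1.1
tcp_pos: [0.4172, -0.2846, 0.2455]
eef_rot: [180.0, 0.0, -125.3]
contact_force: [1.2, -0.3, -0.5]
gripper_width: 0.0132
gripper_force: 0.0
```

>>> {"method": "jog_arm", "body": {"deltas": [[[-1,2.5,4.6,0,0.08],[-1,2.5,4.6,0,0.08],[-1,2.0,3.7,-1,0.055],[-1,1.05,1.85,-3,0],[-1,0,0,-5,0],[-1,0,0,-4,0],[-1,0,0,0,0],[-1,0,0,0,0]]]}}

```text
time_s: 2.1
tcp_pos: [0.4982, -0.1389, 0.1169]
eef_rot: [-179.9, 0.0, -113.1]
contact_force: [-0.4, -0.1, -0.5]
gripper_width: 0.0004
gripper_force: 0.0
```

Run:
```python
from h import *
s=r.get_state(); print(s["time_s"],s["tcp_pos"],s["eef_rot"],s["contact_force"],s["gripper_width"])
cv2.imwrite("pics/w1.png",r.capture("wrist")); cv2.imwrite("pics/t1.png",r.capture("top"))
O=np.array([.566,.0229]);a=np.radians(66.9);d=np.array([np.cos(a),np.sin(a)]);n=np.array([d[1],-d[0]])
p=s["tcp_pos"][:2]-O;print(p@n,p@d)
```

```text
2.1 [ 0.49824481 -0.13886378  0.11686125] [-1.79929936e+02  5.25358896e-03 -1.13069610e+02] [-0.38344864 -0.07411565 -0.46045731] 0.000351404259515404
0.0011432533333338157 -0.1753766764825247
```

View pics/w1.png

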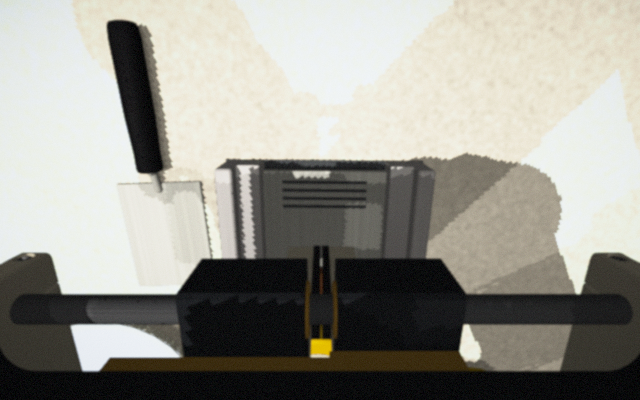

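The wrist view shows the plate between the runners, about columns 263-388 near row 165-170, and it is square to the tool. I'll check the lateral centring with the calibration.

Run:
```python
from h import *
i=r.camera_info("wrist")
O=np.array([.566,.0229]);a=np.radians(66.9);d=np.array([np.cos(a),np.sin(a)]);n=np.array([d[1],-d[0]])
f=lambda u,v,z:np.round([(onz("wrist",u,v,z,i)[:2]-O)@n,(onz("wrist",u,v,z,i)[:2]-O)@d],4)
g=cv2.cvtColor(cv2.imread("pics/w1.png"),6).astype(int)
for v in(185,215,240):
    row=g[v-2:v+3].mean(0);dd=np.abs(np.diff(row)); print(v,[(u,int(row[u+1]-row[u])) for u in range(205,450) if dd[u]>9])
for u,v,z in((263,170,.022),(388,170,.022),(263,240,.022),(388,240,.022),(218,165,.036),(435,165,.036)): print(u,v,f(u,v,z))
```

```text
185 [(228, -11), (229, -24), (230, -33), (231, -39), (232, -29), (233, -15), (235, 13), (238, 19), (239, 40), (240, 40), (241, 19), (247, -11), (248, -20), (249, -34), (250, -34), (251, -21), (259, -10), (385, -9), (389, 10), (412, -9), (433, 15), (434, 11)]
215 [(205, 36), (206, 39), (207, 15), (216, -9), (230, -10), (231, -19), (232, -29), (233, -37), (234, -36), (235, -17), (238, 9), (240, 21), (241, 40), (242, 37), (243, 17), (250, -25), (251, -37), (252, -28), (253, -14), (381, -10), (382, -12), (383, -9), (386, 9), (409, -9), (429, 9), (430, 18)]
240 [(206, -20), (207, -42), (208, -9), (209, 41), (210, 36), (211, 10), (219, -12), (220, -10), (233, -20), (234, -36), (235, -37), (236, -31), (237, -13), (239, 10), (240, 16), (241, 28), (242, 38), (243, 23), (244, 17), (251, -14), (252, -27), (253, -40), (254, -27), (261, -10), (379, -10), (380, -9), (381, -14), (406, -10), (411, 10), (426, 15), (427, 27), (428, 15)]
263 170 [ 0.0417 -0.2075]
388 170 [-0.0463 -0.2076]
263 240 [ 0.0445 -0.1538]
388 240 [-0.0496 -0.154 ]
218 165 [ 0.0688 -0.2139]
435 165 [-0.0742 -0.214 ]
```

The track centre is within about 1.5 mm of the tool line. I'll shift slightly and descend to just above the plate, then press in small steps.

>>> {"method": "jog_arm", "body": {"deltas": [[[-1,-0.1,0.05,-3,0],[-1,0,0,-3,0],[-1,0,0,-1,0],[-1,0,0,-0.5,0],[-1,0,0,-0.5,0],[-1,0,0,-0.4,0],[-1,0,0,-0.2,0],[-1,0,0,0,0]]]}}

```text
time_s: 3.2
tcp_pos: [0.4971, -0.1382, 0.0299]
eef_rot: [-179.9, 0.0, -113.1]
contact_force: [0.6, -1.8, 4.4]
gripper_width: -0.0
gripper_force: 2.1
```

>>> {"method": "jog_arm", "body": {"deltas": [[[-1,0,0,-0.2,0],[-1,0,0,-0.2,0],[-1,0,0,0,0],[-1,0,0,0,0]]]}}

```text
time_s: 3.7
tcp_pos: [0.4971, -0.1382, 0.0262]
eef_rot: [-179.9, 0.0, -113.1]
contact_force: [0.4, -0.9, 9.3]
gripper_width: 0.0006
gripper_force: 4.8
```

>>> {"method": "jog_arm", "body": {"deltas": [[[-1,0,0,-0.1,0],[-1,0,0,0,0],[-1,0,0,0,0]]]}}

```text
time_s: 4.08
tcp_pos: [0.4971, -0.1383, 0.026]
eef_rot: [-179.9, 0.0, -113.0]
contact_force: [-3.9, 1.4, 19.9]
gripper_width: 0.0005
gripper_force: 9.9
```

Hard stop reached: tips at about 7 mm with 20 N. Now I slide forward gently toward the sled.

>>> {"method": "jog_arm", "body": {"deltas": [[[-1,0.1,0.23,0,0],[-1,0.2,0.46,0,0],[-1,0.2,0.46,0,0],[-1,0.2,0.46,0,0],[-1,0.2,0.46,0,0],[-1,0.1,0.23,0,0],[-1,0,0,0,0]]]}}

```text
time_s: 4.95
tcp_pos: [0.5054, -0.1173, 0.026]
eef_rot: [180.0, -0.2, -113.0]
contact_force: [-5.8, -14.9, 22.8]
gripper_width: 0.0003
gripper_force: 11.6
```

Run:
```python
from h import *
s=r.get_state(); print(s["contact_force"],s["moment"])
im=r.capture("side")[160:240,280:400]
cv2.imwrite("pics/s2.png",cv2.resize(im,None,fx=6,fy=6,interpolation=cv2.INTER_CUBIC))
```

```text
[ -5.84221584 -14.90678732  22.80052582] [-5.3727665   2.21474678  0.01361965]
```

View pics/s2.png

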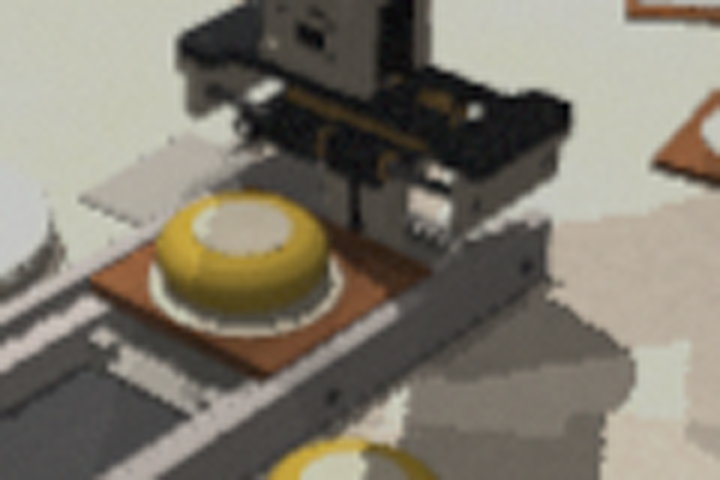

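The picture shows the lugs down and the fingers just behind the sled's rear edge, clear of the cheese. Friction is about 16 N, so I'll ease the press slightly and continue slowly.

>>> {"method": "jog_arm", "body": {"deltas": [[[-1,0.1,0.23,0.05,0],[-1,0.1,0.23,0,0],[-1,0.1,0.23,0,0],[-1,0.1,0.23,0,0],[-1,0.1,0.23,0,0],[-1,0.1,0.23,0,0],[-1,0.12,0.28,0,0],[-1,0.15,0.35,0,0]]]}}

```text
time_s: 6.0
tcp_pos: [0.5132, -0.0977, 0.026]
eef_rot: [179.9, -0.2, -113.1]
contact_force: [-5.7, -18.7, 20.4]
gripper_width: 0.0003
gripper_force: 11.5
```

```bash
cat > chk.py <<'E'
from h import *
O=np.array([.566,.0229]);a=np.radians(66.9);d=np.array([np.cos(a),np.sin(a)]);n=np.array([d[1],-d[0]])
s=r.get_state();p=s["tcp_pos"][:2]-O;print("tool x,y",p@n,p@d,"z",s["tcp_pos"][2],"F",s["contact_force"],s["time_s"])
im=r.capture("top");h=cv2.cvtColor(im,cv2.COLOR_BGR2HSV)
m=((h[...,0]<13)|(h[...,0]>175))&(h[...,1]>90)&(h[...,2]>50)
m=m.astype(np.uint8); m[:, :215]=0;m[:,390:]=0;m[:100]=0;m[270:]=0
k=max(cv2.findContours(m,0,2)[0],key=cv2.contourArea)
q=[onz("top",*t[0],.036)[:2]-O for t in k]; y=[t@d for t in q];x=[t@n for t in q]
print("sled y",min(y),max(y),"x",min(x),max(x))
m=((h[...,0]>20)&(h[...,0]<35)&(h[...,1]>120)).astype(np.uint8)
for k in cv2.findContours(m,0,2)[0]:
    if 300<cv2.contourArea(k)<1500:
        c,rad=cv2.minEnclosingCircle(k); c=onz("top",*c,.05)[:2]-O; print("cheese x,y",c@n,c@d,rad)
E
python3 chk.py
```

```text
tool x,y -0.0012790059876356397 -0.13163221798440064 z 0.026041541042035307 F [ -5.70415383 -18.7411093   20.41866428] 6.0
sled y -0.02642125213064893 -0.0032376534681278716 x 0.04178462748610746 0.05760522635463394
```

The sled is moving with the fingers (front edge at about -0.003) and the press is holding. Continuing.

>>> {"method": "jog_arm", "body": {"deltas": [[[-1,0.2,0.46,0,0],[-1,0.23,0.55,0,0],[-1,0.23,0.55,0,0],[-1,0.23,0.55,0,0],[-1,0.23,0.55,0,0],[-1,0.23,0.55,0,0],[-1,0.23,0.55,0,0],[-1,0.23,0.55,0,0]]]}}

```text
time_s: 7.05
tcp_pos: [0.5308, -0.0551, 0.026]
eef_rot: [179.8, -0.3, -113.1]
contact_force: [-6.1, -19.2, 22.1]
gripper_width: 0.0005
gripper_force: 12.7
```

```bash
python3 chk.py
```

```text
tool x,y -0.0017417872463926162 -0.08551629414138083 z 0.026046483000235095 F [ -6.11317013 -19.20414637  22.07481084] 7.05
sled y -0.0732116760642508 -0.06507340704092537 x -0.05974086657226736 -0.0383663053923688
cheese x,y -0.13399681220555015 0.015599818884909092 16.28131675720215
```

>>> {"method": "jog_arm", "body": {"deltas": [[[-1,0.24,0.55,0,0],[-1,0.24,0.55,0,0],[-1,0.24,0.55,0,0],[-1,0.24,0.55,0,0],[-1,0.24,0.55,0,0],[-1,0.24,0.55,0,0],[-1,0.24,0.55,0,0],[-1,0.24,0.55,0,0]]]}}

```text
time_s: 8.1
tcp_pos: [0.5496, -0.0117, 0.0261]
eef_rot: [179.8, -0.4, -113.1]
contact_force: [-6.1, -20.2, 25.6]
gripper_width: 0.001
gripper_force: 13.5
```

```bash
python3 chk.py
python3 - <<'E'
from h import *
im=r.capture("side")[150:290,215:385]
cv2.imwrite("pics/s3.png",cv2.resize(im,None,fx=4.2,fy=4.2,interpolation=cv2.INTER_CUBIC))
E
```

```text
tool x,y -0.0014570315397855228 -0.038259568273887046 z 0.026087840410958827 F [ -6.06365207 -20.23971377  25.59380626] 8.1
sled y -0.0008875982930146922 0.019827198615621256 x -0.05977775113304835 -0.04522566865595351
cheese x,y -0.13399669528753472 0.014608320355549681 15.728841781616211
```

View pics/s3.png

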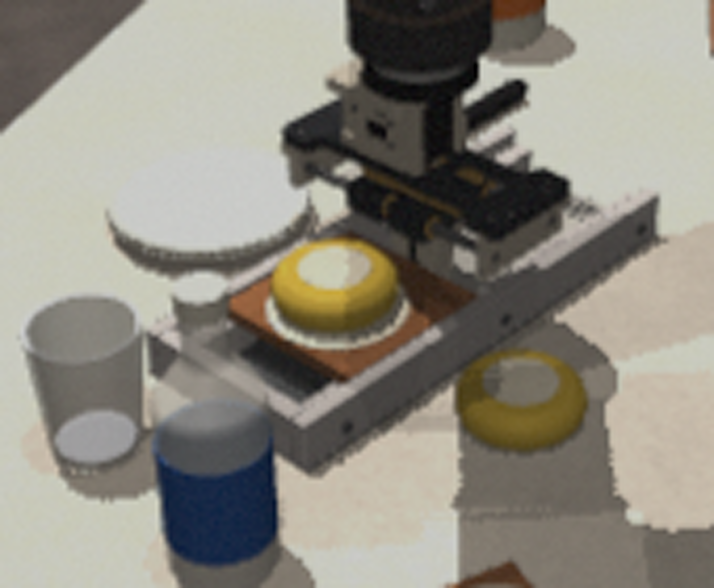

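The sled is flat, the cheese sits in place, and about 40 mm remain. Continuing, then slowing down.

>>> {"method": "jog_arm", "body": {"deltas": [[[-1,0.24,0.55,0.03,0],[-1,0.24,0.55,0,0],[-1,0.24,0.55,0,0],[-1,0.2,0.46,0,0],[-1,0.16,0.36,0,0],[-1,0.12,0.27,0,0],[-1,0.1,0.23,0,0],[-1,0.08,0.18,0,0]]]}}

```text
time_s: 9.2
tcp_pos: [0.5632, 0.0197, 0.0261]
eef_rot: [179.8, -0.4, -113.1]
contact_force: [-6.1, -17.8, 23.0]
gripper_width: 0.0003
gripper_force: 12.5
```

```bash
python3 chk.py
```

```text
tool x,y -0.0012603723269605383 -0.004057624421059737 z 0.02607944621266333 F [ -6.1342238  -17.7915338   22.97781523] 9.2
sled y 0.03642248664888163 0.06181280957024019 x -0.059284753630467805 -0.043162835878869925
cheese x,y -0.13432011293058618 0.013905848822965333 15.693716049194336
```

>>> {"method": "jog_arm", "body": {"deltas": [[[-1,0.06,0.14,0,0],[-1,0.06,0.14,0,0],[-1,0.06,0.14,0,0],[-1,0,0,0,0]]]}}

```text
time_s: 9.75
tcp_pos: [0.5652, 0.024, 0.0261]
eef_rot: [179.8, -0.4, -113.1]
contact_force: [-5.7, -18.1, 21.9]
gripper_width: 0.0002
gripper_force: 12.1
```

>>> {"method": "jog_arm", "body": {"deltas": [[[-1,0.04,0.09,0,0],[-1,0.04,0.09,0,0],[-1,0,0,0,0]]]}}

```text
time_s: 10.12
tcp_pos: [0.5651, 0.0242, 0.0261]
eef_rot: [179.7, -0.5, -113.1]
contact_force: [-6.7, -26.1, 24.5]
gripper_width: 0.0005
gripper_force: 15.9
```

```bash
python3 chk.py
```

```text
tool x,y -0.0013197511394991972 0.000898220441143331 z 0.026067883824094456 F [ -6.67834773 -26.11252081  24.52624465] 10.125
sled y 0.04017151316717224 0.07087307137282736 x -0.059549575316834955 -0.03957071885608844
cheese x,y -0.13442186813469575 0.01379790292637812 15.668750762939453
```

The push force jumped while the tool stalled at y=+0.001, where +0.0015 is expected at home, so the sled is against the end stop. I'll back off a few mm while still pressing, then lift.

>>> {"method": "jog_arm", "body": {"deltas": [[[-1,-0.08,-0.18,0,0],[-1,-0.08,-0.18,0,0],[-1,-0.08,-0.18,0,0],[-1,-0.04,-0.09,0,0],[-1,0,0,0,0]]]}}

```text
time_s: 10.8
tcp_pos: [0.5651, 0.0236, 0.0262]
eef_rot: [179.9, 0.0, -113.1]
contact_force: [-6.2, 3.5, 16.5]
gripper_width: 0.0006
gripper_force: 8.3
```

>>> {"method": "jog_arm", "body": {"deltas": [[[-1,0,0,0.4,0],[-1,0,0,0.5,0],[-1,0,0,0.5,0],[-1,0,0,0.8,0],[-1,0,0,2,0],[-1,0,0,3,0],[-1,0,0,3,0],[-1,0,0,3,0]]]}}

```text
time_s: 11.8
tcp_pos: [0.5658, 0.0229, 0.1584]
eef_rot: [180.0, -0.0, -113.1]
contact_force: [-0.4, 0.3, 0.0]
gripper_width: 0.0004
gripper_force: 0.0
```

>>> {"method": "jog_arm", "body": {"deltas": [[[-1,-1,-2,2,0],[-1,-1.5,-4,2,0],[-1,-1.5,-4,0,0],[-1,-1.5,-4,0,0],[-1,-1.5,-4,0,0],[-1,-1,-2,0,0],[-1,0,0,0,0],[-1,0,0,0,0]]]}}

```text
time_s: 12.8
tcp_pos: [0.4861, -0.1767, 0.1975]
eef_rot: [-180.0, 0.0, -113.1]
contact_force: [-0.8, 0.3, 0.4]
gripper_width: 0.0005
gripper_force: 0.0
```

```bash
python3 chk.py
python3 - <<'E'
from h import *
im=r.capture("side")[150:290,215:385]
cv2.imwrite("pics/s4.png",cv2.resize(im,None,fx=4.2,fy=4.2,interpolation=cv2.INTER_CUBIC))
E
```

```text
tool x,y 0.0048264706794713536 -0.21491744721380127 z 0.19747969365069318 F [-0.80614131  0.31753347  0.37043366] 12.8
sled y 0.019149213671426694 0.12894546715775218 x 0.0207874914706953 0.0583333564652006
```

View pics/s4.png

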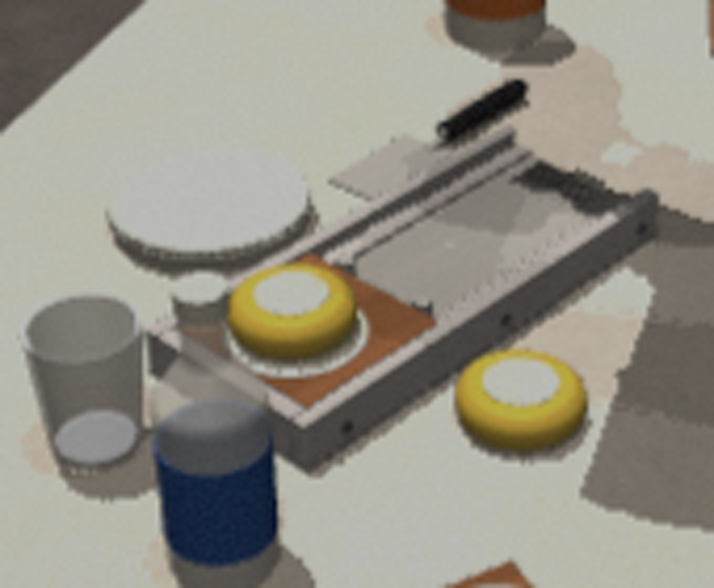

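The sled is home at the end stop with its front at +0.129, the lugs are up behind it, the cheese is in place and the arm is clear.

```bash
python3 -c "
from plant import r
print(r.close_job())"
```

```text
the job is handed in; nothing more can be done
None
```

I handed the job in at about 13 s: the sled is home at the end stop, the catch has sprung up behind it, the cheese still lies on it, and nothing else appeared to have moved in the last picture (no verdict came back).

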